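# Fetch the culture dish from behind the reagent bottles

## Robot

A 7-joint arm with a two-finger parallel gripper is mounted at the origin on the work surface. World frame = base frame: x ahead of the robot, y to its left, z up, the work surface at z = 0. Lengths are in m, angles in rad, forces in N, time in s.
With the tool pointing down it reaches from about 0.4 to 0.75 m from the base axis. Payload 19.5 kg.
Tool frame: the origin (TCP) lies midway between the tips of the shut fingers; the grasp point (between the pads) lies 19 mm behind it (r.tcp_to_grasp is the distance from the TCP to the grasp point, in m); z points along the fingers, y is the line along which they close (so a half turn about z gives the same grasp; the last joint's range is limited). The gripper opens to 85 mm and grips with 20 to 120 N. Pads are 22 mm wide; open, the fingers measure 114 mm over their backs; the gripper's body (76 mm by 85 mm) begins 54 mm behind the grasp point. The pads swing forward as they close: fully open they stand 13 mm farther back than shut.
Start: joints at [-1.303, 0.707, -0.028, 1.485, 0.022, 0.951, -0.075], TCP at [0.175, 0.548, 0.231] pointing down, gripper open.
Joint ranges: [-2.71, 2.71], [-0.32, 2.16], [-1.57, 1.52], [0, 2.45], [-1.46, 4.6], [0, 2.02], [-2.83, 2.83]. Speed limits (rad/s): [1.89, 1.89, 2.57, 2.57, 3.01, 3.01, 3.01].

## Interface

Orientations are given as a rotation vector (axis times angle).
In Python, from station import r, viewer, order gives the robot as it stands.
- The arm moves only by the tool jog_arm, never from a script. Its argument "moves" is a list of rows, each an object of numbers: "x", "y", "z": the shift along the tool's x, y, z in cm; "spin": the turn about the tool's z in rad. A call has 1 to 5 rows; each row is the pose to reach, as a shift and turn from the pose commanded when the call began, along the tool's axes at that moment; what a row does not reach only later rows make up. A row lasts 1/8 s, in which the tool goes at most 62.5 mm and 10.7 degrees, less where a joint would pass 70% of its speed; a pose out of reach is approached as far as the arm can. A call with a gripper value outside its range is refused whole. "jaw" is the gripper's target within -1 to 1 (shut at 1, half-way at 0, fully open at -1), set as the call begins (left out, the last holds). The fingers move at their own pace and stop on an object; "newtons" is the grip in N (left out, the last holds). Time passes only in rows, so rows that repeat a pose let the fingers close. It gives the time, the measured TCP pose, the force, the opening and the grip force at its end, in the units of the state.
- r.observe(): the state, without advancing time (a new reading comes with each control period).
- viewer.camera(name): name is "side" or "top"; returns a dict with "color" (420x560x3 uint8, red, green, blue), "vfov" (degrees; the focal length in pixels is half the picture's height over the tangent of half this angle, whatever the lens; pixels are square), "cx", "cy" (the principal point, pixels), "D" ([k1, k2, p1, p2, k3] as OpenCV has them; the pictures are not rectified), "R" (3x3) and "t" (3): a world point X has camera coordinates R X + t. Camera axes: x right, y down, z forward; pixel columns grow to the right and rows downward; lengths in m; the calibration is good to about 2 mm. A picture is of the moment at which its call begins. There is no depth.
- order.hand_in(): hands the job in; it is judged then, once.
The state is a dict: "t": time; "qpos": joint angles; "joint_vel": joint speeds; "joint_efforts": joint torques, N m; "ee_pos": TCP position; "tool_rot": TCP orientation; "force": force on the tool from outside, world axes, zero at the start; "moment": the same for the moment, N m; "finger_gap": finger opening in m; "finger_force": force on a finger pad.
Only numpy, scipy, OpenCV 4.12 (cv2) and the standard library are available. Lean on these libraries where they do the work, as an engineer would, in place of code of your own. Each camera call takes 0.05 s, during which the arm holds its last target. There are 200 camera calls.

## Task

To free the lidded culture dish in the caddy, stand the two bottles and the jar around it upright in the steel side tray, all three; then set the dish level on the middle of the round metal disc of the warming stage, and only then put each bottle and the jar back upright on the very spot in the caddy that it came from. Do not tip anything over, and leave the tube rack, the tip box and the timer where they are.

Things in the scene. Friction and masses are not known exactly. Their poses are not given: they have to be found in the camera images.
- square_bottle: white plastic bottle with a square body 50 x 50 mm, 84 mm high, and a round black screw cap 38 mm in diameter that reaches from 94 to 120 mm above the underside (total height 120 mm; thin neck below the cap). About 0.18 kg, loose. Origin: centre of the underside; its z axis points up. Take it by the cap from above. Starts on any of the caddy's three bottle spots and must go back to that same one.
- round_bottle: clear glass bottle with a round body 54 mm in diameter, 66 mm high, sloping to a neck, and a round blue screw cap 36 mm in diameter that reaches from 80 to 106 mm above the underside (total height 106 mm). About 0.2 kg, loose. Origin: centre of the underside; its z axis points up. Take it by the cap from above. Starts on any of the caddy's three bottle spots and must go back to that same one.
- squat_jar: squat amber glass jar, 52 mm in diameter, with a wide black lid 54 mm in diameter that reaches from 56 to 82 mm above the underside (total height 82 mm, no neck). About 0.2 kg, loose. Origin: centre of the underside; its z axis points up. Take it by the lid from above. Starts on any of the caddy's three bottle spots and must go back to that same one.
- dish: flat round culture dish, 22 mm high: glass bottom 58 mm in diameter and 8 mm high under a fixed white lid 62 mm in diameter (8 to 22 mm above the underside). About 0.07 kg, loose. Origin: centre of the underside, z up. It starts in the caddy on the spot between the other three. Pinch it across the lid from above.
- caddy: fixed dark grey open caddy, 180 (x) by 230 (y) mm, walls 5 thick, 18 high, floor 5 above the bench. Origin on the bench; outer walls at x -85 and +95, y -115 and +115. Flat light grey floor marks 60 in diameter, no height: dish (30, 0); the three bottle spots (-40, 0), (30, 70), (30, -70). Things start within about 5 mm of their marks' centres. Its x points roughly away from the robot.
- tray: fixed low steel side tray, empty at the start, 280 mm (its x) by 130 mm (its y), walls 5 mm thick and 16 mm high, floor 5 mm above the bench. Origin: centre of the underside. It stands left or right of the caddy, its long side roughly along the robot's forward direction. Three bottles fit in a row along its x, 80 mm apart.
- stage: fixed warming stage for a microscope: a white block with a black top plate 160 mm (its x) by 140 mm (its y), flat top 40 mm above the bench, and in the middle of the top a flush bright metal disc 72 mm in diameter. Origin: centre of the underside, straight below the middle of the disc. It stands on the other side of the caddy from the tray.
- tube_rack: bystander: yellow plastic rack 70 x 120 mm, 56 mm high with small tubes, loose, beyond the caddy. Origin: centre of the underside. Leave it alone.
- tip_box: bystander: grey box with a blue lid, 80 x 115 mm, 67 mm high, loose, beyond the caddy. Origin: centre of the underside. Leave it alone.
- timer: bystander: flat white bench timer 60 x 75 mm, 22 mm high, loose, between the robot and the caddy. Origin: centre of the underside. Leave it alone.
Not all that is in view belongs to the job. Leave any green look-alike of the squat_jar alone.

How it is judged:
By the outcome, as a careful person would: the job done as asked, in the order asked, and still so for the second after the job is handed in, with the robot touching nothing.
It also fails if it takes over 141 s, if anything falls off the work surface, if the arm or the gripper's body presses on something with over 40 N, if the wrist force passes 120 N, or if a joint passes its speed limit or range.

## Working session

There is one attempt and no reset: what is moved stays moved. The work goes in short steps, Python scripts to look and compute and a tool call to move; the robot and the scene stay as the last step left them, time stands still between calls to the robot, and variables do not carry over. Pictures are saved under pics/ and viewed, at most 14 in all, crops included, and the job is handed in when it is done.

Besides the shell and the picture viewer there is one more tool, called after "Request:" in YAML: its name, and indented under it one key for each argument. jog_arm: Moves the arm, as the interface text tells. Its arguments: {"type":"object","properties":{"moves":{"type":"array"},"jaw":{"type":"number"},"newtons":{"type":"number"}},"required":["moves"]}

```bash
ls; mkdir -p pics; cat > h.py <<'E'
import numpy as np, cv2
from station import r, viewer, order
def snap(name,fn):
    c=viewer.camera(name); cv2.imwrite(f'pics/{fn}.png',c['color'][:,:,::-1]); np.save(f'pics/{fn}.npy',c,allow_pickle=True); return c
def load(fn): return np.load(f'pics/{fn}.npy',allow_pickle=True).item()
def K(c):
    f=c['color'].shape[0]/2/np.tan(np.radians(c['vfov'])/2); return np.array([[f,0,c['cx']],[0,f,c['cy']],[0,0,1.]])
def px2w(c,uv,z):
    u=cv2.undistortPoints(np.array(uv,float).reshape(-1,1,2),K(c),np.array(c['D'],float)).reshape(-1,2)
    R=np.array(c['R']);t=np.array(c['t']); o=-R.T@t; d=np.c_[u,np.ones(len(u))]@R
    return o+d*((z-o[2])/d[:,2])[:,None]
def w2px(c,X):
    return cv2.projectPoints(np.array(X,float).reshape(-1,1,3),cv2.Rodrigues(np.array(c['R'],float))[0],np.array(c['t'],float),K(c),np.array(c['D'],float))[0].reshape(-1,2)
E
python3 - <<'E'
from h import *
for n in ('top','side'):
    c=snap(n,n+'0'); print(n,c['vfov'],c['D'],-np.array(c['R']).T@c['t'])
s=r.observe(); print(s['t'],s['ee_pos'],s['tool_rot'],s['finger_gap'],s['force'],r.tcp_to_grasp)
E
```

```text
pics
top 53.35361757297048 [-0.13182699  0.          0.          0.          0.        ] [ 0.48024021 -0.01060588  0.87755625]
side 56.24727745412931 [-0.0697938  0.         0.         0.         0.       ] [ 0.39296338 -0.60467695  0.53677254]
0.1 [0.1752154  0.54742546 0.23090703] [-4.84613346e-01 -3.10386070e+00  1.44525144e-03] 0.08533051072363584 [ 0.59643332  0.62226692 -0.07218878] 0.0187
```

View pics/top0.png

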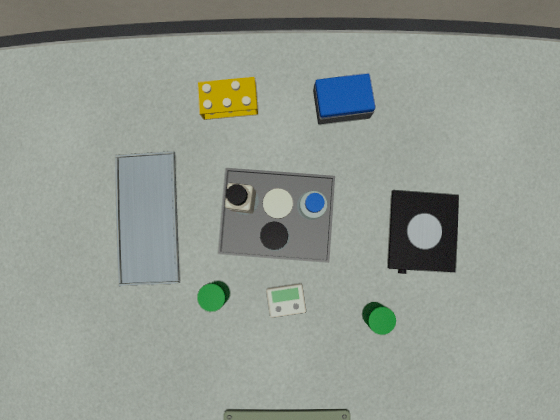

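View pics/side0.png

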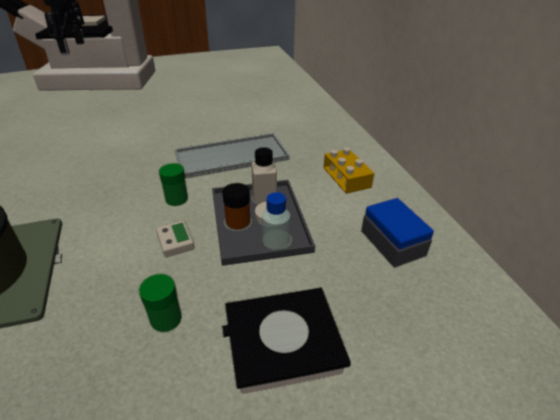

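The top view has +x up and +y left. The square bottle's cap is at px (236,194), the jar lid at (274,236), the blue cap at (315,203), the dish at (278,203) and the disc at (424,231). The tray is on the left and the green decoys are at (211,297) and (381,320). The side view agrees.

```bash
cat > meas.py <<'E'
from h import *
def blob(m,near):
    n,l,s,ce=cv2.connectedComponentsWithStats(m.astype(np.uint8)); 
    i=min((i for i in range(1,n) if s[i,4]>80),key=lambda i:np.hypot(*(ce[i]-near)))
    cs,_=cv2.findContours((l==i).astype(np.uint8),cv2.RETR_EXTERNAL,cv2.CHAIN_APPROX_NONE)
    return cv2.minEnclosingCircle(cs[0]),ce[i],s[i,4],cs[0]
E
python3 - <<'E'
from meas import *
c=load('top0'); im=c['color'].astype(int); R_,G,B=im[...,0],im[...,1],im[...,2]; v=im.max(2)
for n,m,near,z,d in [('sq',v<35,(236,194),.125,.038),('jar',v<35,(274,236),.087,.054),('blue',(B>150)&(R_<80),(315,203),.111,.036),('dish',im.min(2)>160,(278,203),.027,.062),('disc',im.min(2)>110,(424,231),.04,.072)]:
    (cc,rad),ce,a,ct=blob(m,near); p=px2w(c,[ce,cc],z); f=K(c)[0,0]
    print(n,ce.round(1),a,'w',p[0].round(4),p[1].round(4),'diam from area',round(2*np.sqrt(a/np.pi)/f*(.877-z),4),d)
# stage top
(_,_),ce,a,ct=blob(v<40,(400,231)); b=cv2.boxPoints(cv2.minAreaRect(ct)); print('stage',px2w(c,b,.04).round(3).tolist())
cor=px2w(c,[(226,170),(334,176),(329,262),(219,253)],.018); print('caddy',cor.round(3).tolist(),cor.mean(0).round(4))
tr=px2w(c,[(117.5,154),(174.5,152),(180,283),(122,284.5)],.016); print('tray',tr.round(3).tolist(),tr.mean(0).round(4))
g=px2w(c,[(211,297),(381,320)],.082);print(g.round(3).tolist())
o=im[140:300,100:470].astype(np.uint8)[:,:,::-1]; cv2.imwrite('pics/crop1.png',cv2.resize(o,None,fx=2.1,fy=2.1,interpolation=cv2.INTER_CUBIC))
s=r.observe(); 
from scipy.spatial.transform import Rotation as Ro
print(Ro.from_rotvec(s['tool_rot']).as_matrix().round(3).tolist())
E
```

```text
sq [432.3 222. ] 2098 w [ 0.5147 -0.2717  0.125 ] [ 0.4984 -0.2537  0.125 ] diam from area 0.093 0.038
jar [432.3 222. ] 2098 w [ 0.5164 -0.2849  0.087 ] [ 0.4993 -0.266   0.087 ] diam from area 0.0977 0.054
blue [314.5 201.9] 272 w [ 0.5546 -0.0573  0.111 ] [ 0.5546 -0.0575  0.111 ] diam from area 0.0341 0.036
dish [277.3 202.9] 679 w [0.5615 0.0136 0.027 ] [0.5613 0.0135 0.027 ] diam from area 0.0598 0.062
disc [424.2 230.9] 965 w [ 0.5007 -0.2836  0.04  ] [ 0.501  -0.2837  0.04  ] diam from area 0.0702 0.072
stage [[0.42, -0.206, 0.04], [0.584, -0.219, 0.04], [0.575, -0.36, 0.04], [0.41, -0.344, 0.04]]
caddy [[0.632, 0.121, 0.018], [0.617, -0.104, 0.018], [0.44, -0.091, 0.018], [0.46, 0.135, 0.018]] [0.5374 0.015  0.018 ]
tray [[0.672, 0.358, 0.016], [0.673, 0.232, 0.016], [0.398, 0.217, 0.016], [0.394, 0.342, 0.016]] [0.5342 0.2871 0.016 ]
[[0.378, 0.139, 0.082], [0.332, -0.183, 0.082]]
[[-0.952, 0.305, -0.0], [0.305, 0.952, -0.001], [-0.0, -0.001, -1.0]]
```

View pics/crop1.png

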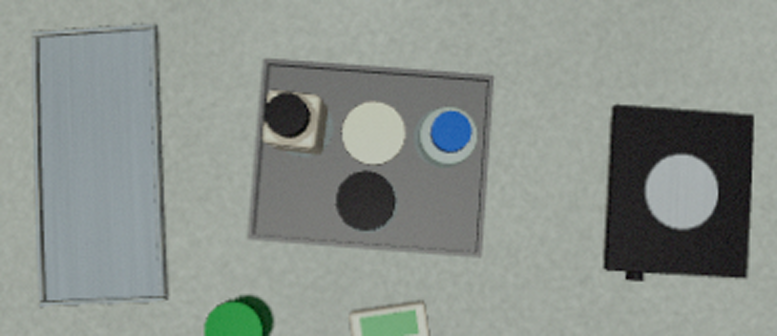

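The grey crop confirms the layout: square cap near full-image px (237,195), jar lid near (274,235). The dish, disc and blue cap sizes match their stated sizes. Next I'll fix the two dark caps and check the model against all the points.

```bash
python3 - <<'E'
from meas import *
c=load('top0'); g=cv2.GaussianBlur(c['color'],(3,3),0).max(2)
for n,x0,x1,y0,y1,z in [('sq',222,252,180,208,.125),('jar',256,292,218,254,.087)]:
    for th in (45,60,75):
        m=np.zeros_like(g,bool); m[y0:y1,x0:x1]=g[y0:y1,x0:x1]<th
        try: (cc,rad),ce,a,ct=blob(m,((x0+x1)/2,(y0+y1)/2)); print(n,th,ce.round(1),a,px2w(c,[ce],z).round(4),round(2*np.sqrt(a/np.pi)/K(c)[0,0]*(.877-z),4))
        except ValueError: print(n,th,'none')
a=-.072;Rm=np.array([[np.cos(a),-np.sin(a)],[np.sin(a),np.cos(a)]])
for s in [(30,0),(-40,0),(30,70),(30,-70)]: print(s,(np.array([.5615,.0136])+Rm@(np.array(s)-[30,0])/1000).round(4))
E
```

```text
sq 45 [236.5 194.5] 291 [[0.5681 0.085  0.125 ]] 0.0346
sq 60 [236.3 194.4] 324 [[0.5684 0.0853 0.125 ]] 0.0365
sq 75 [236.2 194.4] 344 [[0.5684 0.0855 0.125 ]] 0.0377
jar 45 [273.4 229.2] 198 [[0.5059 0.0197 0.087 ]] 0.03
jar 60 [273.8 235. ] 561 [[0.4948 0.019  0.087 ]] 0.0505
jar 75 [273.7 235.1] 606 [[0.4947 0.0191 0.087 ]] 0.0525
(30, 0) [0.5615 0.0136]
(-40, 0) [0.4917 0.0186]
(30, 70) [0.5665 0.0834]
(30, -70) [ 0.5565 -0.0562]
```

Request:
jog_arm:
  moves:
    - {"x": -6,"y": -6,"spin": -0.15}
    - {"x": -12,"y": -12,"spin": -0.31}
    - {"x": -17,"y": -17,"spin": -0.31}
    - {"x": -22,"y": -22,"spin": -0.31}
    - {"x": -23,"y": -32,"spin": -0.31}

```text
invalid input
```

Request:
jog_arm:
  moves:
    - {"x": -6,"y": -6,"z": 0,"spin": -0.15}
    - {"x": -12,"y": -12,"z": 0,"spin": -0.31}
    - {"x": -17,"y": -17,"z": 0,"spin": -0.31}
    - {"x": -22,"y": -22,"z": 0,"spin": -0.31}
    - {"x": -23,"y": -32,"z": 0,"spin": -0.31}
  jaw: -1
  newtons: 40

```text
t: 0.72
ee_pos: [0.2937, 0.2609, 0.2311]
tool_rot: [0.002, 3.141, -0.0]
force: [1.0, -0.2, 1.0]
finger_gap: 0.0856
finger_force: 0.0
```

Request:
jog_arm:
  moves:
    - {"x": -5.5,"y": -3,"z": 0,"spin": 0}
    - {"x": -11,"y": -6,"z": 0,"spin": 0}
    - {"x": -16,"y": -8,"z": 0,"spin": 0}
    - {"x": -20,"y": -8,"z": 0,"spin": 0}
    - {"x": -20,"y": -8,"z": 0,"spin": 0}

```text
t: 1.35
ee_pos: [0.4943, 0.1821, 0.2305]
tool_rot: [-0.003, -3.141, 0.0]
force: [-1.0, 0.1, 0.2]
finger_gap: 0.0856
finger_force: 0.0
```

Request:
jog_arm:
  moves:
    - {"x": -3.7,"y": -4.9,"z": 0,"spin": 0}
    - {"x": -7.4,"y": -9.7,"z": 0,"spin": 0}
    - {"x": -7.4,"y": -9.7,"z": 4,"spin": 0}
    - {"x": -7.4,"y": -9.7,"z": 8,"spin": 0}
    - {"x": -7.4,"y": -9.7,"z": 8,"spin": 0}

```text
t: 1.98
ee_pos: [0.5651, 0.0861, 0.1497]
tool_rot: [0.001, -3.137, 0.001]
force: [0.1, 0.0, -0.4]
finger_gap: 0.0855
finger_force: 0.0
```

```bash
python3 - <<'E'
from h import *
c=snap('side','s1'); t=snap('top','t1')
cv2.imwrite('pics/s1t1.png',np.hstack([cv2.resize(c['color'][60:300,160:420],None,fx=1.5,fy=1.5),cv2.resize(t['color'][120:360,150:410],None,fx=1.5,fy=1.5)])[:,:,::-1])
E
```

```text
(no output)
```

View pics/s1t1.png

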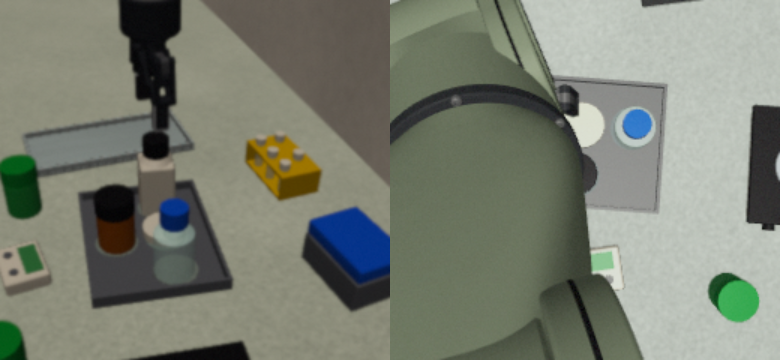

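The picture shows the gripper directly over the square bottle's cap, at px (155,140) in the left half. I'll descend and grip.

Request:
jog_arm:
  moves:
    - {"x": 0,"y": 0,"z": 3,"spin": 0}
    - {"x": 0,"y": 0,"z": 5.7,"spin": 0}
    - {"x": 0,"y": 0,"z": 5.7,"spin": 0}

```text
t: 2.45
ee_pos: [0.5665, 0.0862, 0.0948]
tool_rot: [0.001, -3.141, 0.0]
force: [0.3, -0.5, -0.2]
finger_gap: 0.0854
finger_force: 0.0
```

Request:
jog_arm:
  moves:
    - {"x": 0,"y": 0,"z": 0,"spin": 0}
    - {"x": 0,"y": 0,"z": 0,"spin": 0}
    - {"x": 0,"y": 0,"z": 0,"spin": 0}
    - {"x": 0,"y": 0,"z": 0,"spin": 0}
    - {"x": 0,"y": 0,"z": 0,"spin": 0}
  jaw: 1

```text
t: 3.08
ee_pos: [0.5672, 0.0862, 0.0953]
tool_rot: [-0.0, 3.14, 0.001]
force: [-0.6, 0.9, 10.6]
finger_gap: 0.0369
finger_force: 39.1
```

Request:
jog_arm:
  moves:
    - {"x": 0,"y": 0,"z": -1,"spin": 0}
    - {"x": 0,"y": 0,"z": -3,"spin": 0}
    - {"x": 0,"y": 0,"z": -5,"spin": 0}
    - {"x": 0,"y": 0,"z": -6,"spin": 0}
    - {"x": 0,"y": 0,"z": -6,"spin": 0}

```text
t: 3.7
ee_pos: [0.5668, 0.0859, 0.1548]
tool_rot: [-0.0, 3.141, 0.0]
force: [-0.1, -0.6, -1.7]
finger_gap: 0.037
finger_force: 40.3
```

Request:
jog_arm:
  moves:
    - {"x": -0.5,"y": 2,"z": 0,"spin": 0}
    - {"x": -1.5,"y": 6,"z": 0,"spin": 0}
    - {"x": -2.5,"y": 10,"z": 0,"spin": 0}
    - {"x": -3.5,"y": 14,"z": 0,"spin": 0}
    - {"x": -4.5,"y": 18,"z": 0,"spin": 0}

```text
t: 4.32
ee_pos: [0.6113, 0.2683, 0.1534]
tool_rot: [0.002, -3.141, 0.0]
force: [0.3, -0.2, -1.3]
finger_gap: 0.0369
finger_force: 40.4
```

Request:
jog_arm:
  moves:
    - {"x": -0.2,"y": 1.6,"z": 0,"spin": 0}
    - {"x": -0.2,"y": 2.4,"z": 0,"spin": 0}
    - {"x": -0.2,"y": 2.4,"z": 0,"spin": 0}
    - {"x": -0.2,"y": 2.4,"z": 0,"spin": 0}

```text
t: 4.82
ee_pos: [0.6138, 0.2891, 0.1543]
tool_rot: [0.001, 3.142, -0.001]
force: [0.2, 0.0, -1.1]
finger_gap: 0.0367
finger_force: 40.5
```

```bash
python3 - <<'E'
from h import *
c=snap('side','s2'); t=snap('top','t2')
cv2.imwrite('pics/s2t2.png',np.hstack([cv2.resize(c['color'][60:300,130:410],None,fx=1.4,fy=1.4),cv2.resize(t['color'][120:360,90:370],None,fx=1.4,fy=1.4)])[:,:,::-1])
E
```

```text
(no output)
```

View pics/s2t2.png

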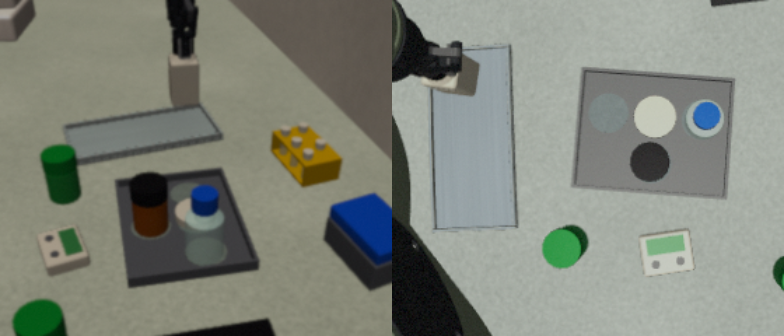

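The bottle hangs upright from the gripper over the tray's far end, at px (183,80) in the left half, and the freed caddy mark shows at (608,112). I'll lower it and release.

Request:
jog_arm:
  moves:
    - {"x": 0,"y": 0,"z": 2,"spin": 0}
    - {"x": 0,"y": 0,"z": 4,"spin": 0}
    - {"x": 0,"y": 0,"z": 5.3,"spin": 0}
    - {"x": 0,"y": 0,"z": 5.7,"spin": 0}
    - {"x": 0,"y": 0,"z": 5.8,"spin": 0}

```text
t: 5.55
ee_pos: [0.6138, 0.29, 0.0966]
tool_rot: [-0.0, 3.141, 0.0]
force: [0.0, -0.0, -1.1]
finger_gap: 0.0368
finger_force: 40.5
```

Request:
jog_arm:
  moves:
    - {"x": 0,"y": 0,"z": 0.1,"spin": 0}
    - {"x": 0,"y": 0,"z": 0.1,"spin": 0}

```text
t: 5.8
ee_pos: [0.6137, 0.29, 0.0956]
tool_rot: [-0.0, 3.141, 0.0]
force: [-0.3, -0.3, -2.6]
finger_gap: 0.0369
finger_force: 40.5
```

Request:
jog_arm:
  moves:
    - {"x": 0,"y": 0,"z": 0.1,"spin": 0}
    - {"x": 0,"y": 0,"z": 0.15,"spin": 0}
    - {"x": 0,"y": 0,"z": 0.15,"spin": 0}

```text
t: 6.18
ee_pos: [0.6142, 0.2904, 0.0953]
tool_rot: [-0.0, 3.14, 0.001]
force: [-2.7, -0.9, 15.2]
finger_gap: 0.037
finger_force: 42.0
```

Request:
jog_arm:
  moves:
    - {"x": 0,"y": 0,"z": -0.1,"spin": 0}
    - {"x": 0,"y": 0,"z": -0.1,"spin": 0}
    - {"x": 0,"y": 0,"z": -0.1,"spin": 0}
    - {"x": 0,"y": 0,"z": -0.1,"spin": 0}
    - {"x": 0,"y": 0,"z": -0.1,"spin": 0}
  jaw: -1

```text
t: 6.8
ee_pos: [0.6136, 0.2899, 0.0947]
tool_rot: [0.0, -3.142, 0.0]
force: [-0.1, 0.4, -0.7]
finger_gap: 0.0857
finger_force: 0.0
```

Request:
jog_arm:
  moves:
    - {"x": 0,"y": 0,"z": -3,"spin": 0}
    - {"x": 0,"y": 0,"z": -6,"spin": 0}
    - {"x": 0,"y": 0,"z": -9,"spin": 0}
    - {"x": 0,"y": -4,"z": -9,"spin": 0}
    - {"x": 0,"y": -9,"z": -9,"spin": 0}

```text
t: 7.42
ee_pos: [0.6134, 0.1996, 0.1849]
tool_rot: [-0.003, 3.141, 0.0]
force: [0.2, -1.2, 0.4]
finger_gap: 0.0852
finger_force: 0.0
```

Request:
jog_arm:
  moves:
    - {"x": 1,"y": -5,"z": 0,"spin": 0}
    - {"x": 2,"y": -10,"z": 0,"spin": 0}
    - {"x": 4,"y": -15,"z": 0,"spin": 0}
    - {"x": 6,"y": -20,"z": 0,"spin": 0}
    - {"x": 6,"y": -25,"z": 0,"spin": 0}

```text
t: 8.05
ee_pos: [0.5528, -0.0515, 0.1853]
tool_rot: [-0.001, 3.142, -0.0]
force: [1.5, 0.5, 0.5]
finger_gap: 0.0857
finger_force: 0.0
```

Request:
jog_arm:
  moves:
    - {"x": -0.2,"y": -0.6,"z": 2,"spin": 0}
    - {"x": -0.2,"y": -0.6,"z": 5,"spin": 0}
    - {"x": -0.2,"y": -0.6,"z": 8,"spin": 0}
    - {"x": -0.2,"y": -0.6,"z": 10.3,"spin": 0}
    - {"x": -0.2,"y": -0.6,"z": 10.3,"spin": 0}

```text
t: 8.68
ee_pos: [0.5551, -0.056, 0.0809]
tool_rot: [0.001, -3.139, -0.0]
force: [-0.6, -0.1, 0.9]
finger_gap: 0.0855
finger_force: 0.0
```

Request:
jog_arm:
  moves:
    - {"x": 0,"y": 0,"z": 0,"spin": 0}
    - {"x": 0,"y": 0,"z": 0,"spin": 0}
    - {"x": 0,"y": 0,"z": 0,"spin": 0}
    - {"x": 0,"y": 0,"z": 0,"spin": 0}
    - {"x": 0,"y": 0,"z": 0,"spin": 0}
  jaw: 1

```text
t: 9.3
ee_pos: [0.556, -0.0561, 0.0826]
tool_rot: [-0.0, 3.14, -0.0]
force: [-2.5, -0.5, 8.8]
finger_gap: 0.0352
finger_force: 39.1
```

Request:
jog_arm:
  moves:
    - {"x": 0,"y": 0,"z": -1,"spin": 0}
    - {"x": 0,"y": 0,"z": -3.5,"spin": 0}
    - {"x": 0,"y": 0,"z": -6.5,"spin": 0}
    - {"x": 0,"y": 0,"z": -9,"spin": 0}
    - {"x": 0,"y": 0,"z": -10,"spin": 0}

```text
t: 9.93
ee_pos: [0.556, -0.0561, 0.1834]
tool_rot: [-0.0, 3.14, -0.0]
force: [-0.6, -0.6, -2.8]
finger_gap: 0.035
finger_force: 40.3
```

Request:
jog_arm:
  moves:
    - {"x": 0,"y": 2,"z": 0,"spin": 0}
    - {"x": 0,"y": 6,"z": 0,"spin": 0}
    - {"x": 0,"y": 10,"z": 0,"spin": 0}
    - {"x": 0.5,"y": 14,"z": 0,"spin": 0}
    - {"x": 1,"y": 18,"z": 0,"spin": 0}

```text
t: 10.55
ee_pos: [0.5452, 0.1252, 0.1814]
tool_rot: [0.0, -3.141, 0.0]
force: [1.0, 0.0, -1.8]
finger_gap: 0.035
finger_force: 40.3
```

Request:
jog_arm:
  moves:
    - {"x": 0.5,"y": 4,"z": 0,"spin": 0}
    - {"x": 1.0,"y": 8,"z": 0,"spin": 0}
    - {"x": 1.2,"y": 12,"z": 0,"spin": 0}
    - {"x": 1.2,"y": 15,"z": 0,"spin": 0}
    - {"x": 1.2,"y": 16.3,"z": 0,"spin": 0}

```text
t: 11.18
ee_pos: [0.533, 0.2884, 0.1813]
tool_rot: [0.003, -3.141, 0.0]
force: [0.3, -0.9, -1.5]
finger_gap: 0.0348
finger_force: 40.4
```

Request:
jog_arm:
  moves:
    - {"x": 0,"y": 0,"z": 2,"spin": 0}
    - {"x": 0,"y": 0,"z": 5,"spin": 0}
    - {"x": 0,"y": 0,"z": 8,"spin": 0}
    - {"x": 0,"y": 0,"z": 9.2,"spin": 0}
    - {"x": 0,"y": 0,"z": 9.6,"spin": 0}

```text
t: 11.8
ee_pos: [0.5337, 0.2865, 0.0857]
tool_rot: [-0.0, -3.141, 0.001]
force: [1.1, 0.4, -1.6]
finger_gap: 0.0351
finger_force: 40.5
```

Request:
jog_arm:
  moves:
    - {"x": 0,"y": 0,"z": 0.15,"spin": 0}
    - {"x": 0,"y": 0,"z": 0.25,"spin": 0}
    - {"x": 0,"y": 0,"z": 0.3,"spin": 0}
    - {"x": 0,"y": 0,"z": 0.3,"spin": 0}

```text
t: 12.3
ee_pos: [0.5337, 0.287, 0.083]
tool_rot: [-0.0, 3.141, 0.0]
force: [-0.5, -0.7, -2.0]
finger_gap: 0.0345
finger_force: 40.5
```

Request:
jog_arm:
  moves:
    - {"x": 0,"y": 0,"z": 0.07,"spin": 0}
    - {"x": 0,"y": 0,"z": 0.13,"spin": 0}
    - {"x": 0,"y": 0,"z": 0.15,"spin": 0}

```text
t: 12.68
ee_pos: [0.534, 0.287, 0.0826]
tool_rot: [-0.0, 3.14, 0.001]
force: [-4.8, -4.5, 23.0]
finger_gap: 0.0349
finger_force: 42.7
```

Request:
jog_arm:
  moves:
    - {"x": 0,"y": 0,"z": -0.1,"spin": 0}
    - {"x": 0,"y": 0,"z": -0.1,"spin": 0}
    - {"x": 0,"y": 0,"z": -0.1,"spin": 0}
    - {"x": 0,"y": 0,"z": -0.1,"spin": 0}
    - {"x": 0,"y": 0,"z": -0.1,"spin": 0}
  jaw: -1

```text
t: 13.3
ee_pos: [0.5336, 0.2869, 0.0822]
tool_rot: [0.0, -3.142, 0.0]
force: [-0.3, -0.1, -0.7]
finger_gap: 0.0853
finger_force: 0.0
```

Request:
jog_arm:
  moves:
    - {"x": 0,"y": 0,"z": -3,"spin": 0}
    - {"x": 0,"y": 0,"z": -6,"spin": 0}
    - {"x": 0,"y": 0,"z": -9,"spin": 0}
    - {"x": 1,"y": -4,"z": -9,"spin": 0}
    - {"x": 2,"y": -9,"z": -9,"spin": 0}

```text
t: 13.92
ee_pos: [0.5132, 0.1965, 0.1724]
tool_rot: [-0.003, 3.141, 0.0]
force: [1.6, 0.5, -0.7]
finger_gap: 0.0853
finger_force: 0.0
```

Request:
jog_arm:
  moves:
    - {"x": 1,"y": -5,"z": 0,"spin": 0}
    - {"x": 1.9,"y": -10,"z": 0,"spin": 0}
    - {"x": 1.9,"y": -14,"z": 0,"spin": 0}
    - {"x": 1.9,"y": -17,"z": 0,"spin": 0}
    - {"x": 1.9,"y": -17.8,"z": 0,"spin": 0}

```text
t: 14.55
ee_pos: [0.4946, 0.0171, 0.1724]
tool_rot: [-0.003, -3.142, 0.001]
force: [-0.8, 0.2, -0.1]
finger_gap: 0.0853
finger_force: 0.0
```

```bash
python3 - <<'E'
from h import *
c=snap('side','s3'); t=snap('top','t3'); s=r.observe(); print(s['ee_pos'],s['force'])
cv2.imwrite('pics/s3t3.png',np.hstack([cv2.resize(c['color'][60:300,130:410],None,fx=1.4,fy=1.4),cv2.resize(t['color'][120:360,90:370],None,fx=1.4,fy=1.4)])[:,:,::-1])
E
```

```text
[0.494736   0.01860854 0.17234772] [-0.33675528 -0.07576678  0.30535806]
```

View pics/s3t3.png

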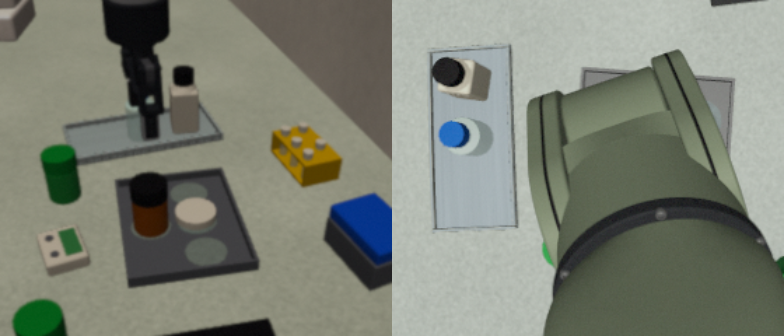

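Both bottles stand upright in the tray, with their caps at px (448,72) and (455,134) in the right half. The gripper is above the jar, so next I'll take the jar.

Request:
jog_arm:
  moves:
    - {"x": 0,"y": 0,"z": 3,"spin": 0}
    - {"x": 0,"y": 0,"z": 6,"spin": 0}
    - {"x": 0,"y": 0,"z": 9,"spin": 0}
    - {"x": 0,"y": 0,"z": 11.4,"spin": 0}
    - {"x": 0,"y": 0,"z": 11.4,"spin": 0}

```text
t: 15.28
ee_pos: [0.494, 0.0201, 0.0573]
tool_rot: [0.003, -3.139, -0.0]
force: [-0.1, 0.5, 1.3]
finger_gap: 0.0859
finger_force: 0.0
```

Request:
jog_arm:
  moves:
    - {"x": 0,"y": 0,"z": 0,"spin": 0}
    - {"x": 0,"y": 0,"z": 0,"spin": 0}
    - {"x": 0,"y": 0,"z": 0,"spin": 0}
    - {"x": 0,"y": 0,"z": 0,"spin": 0}
    - {"x": 0,"y": 0,"z": 0,"spin": 0}
  jaw: 1

```text
t: 15.9
ee_pos: [0.4953, 0.0193, 0.0594]
tool_rot: [-0.0, 3.14, 0.001]
force: [-1.1, 2.3, 9.5]
finger_gap: 0.0531
finger_force: 40.1
```

Request:
jog_arm:
  moves:
    - {"x": 0,"y": 0,"z": -1,"spin": 0}
    - {"x": 0,"y": 0,"z": -3,"spin": 0}
    - {"x": 0,"y": 0,"z": -5,"spin": 0}
    - {"x": 0,"y": 0,"z": -7,"spin": 0}
    - {"x": 0,"y": 0,"z": -8,"spin": 0}

```text
t: 16.52
ee_pos: [0.4949, 0.0189, 0.1398]
tool_rot: [0.0, 3.14, -0.0]
force: [-0.6, -0.4, -2.7]
finger_gap: 0.0531
finger_force: 42.7
```

Request:
jog_arm:
  moves:
    - {"x": 0,"y": 2,"z": 0,"spin": 0}
    - {"x": 0,"y": 6,"z": 0,"spin": 0}
    - {"x": 0,"y": 10,"z": 0,"spin": 0}
    - {"x": 1,"y": 14,"z": 0,"spin": 0}
    - {"x": 2,"y": 18,"z": 0,"spin": 0}

```text
t: 17.15
ee_pos: [0.4741, 0.2002, 0.1384]
tool_rot: [0.0, -3.141, 0.0]
force: [0.2, -0.0, -2.6]
finger_gap: 0.0527
finger_force: 42.8
```

Request:
jog_arm:
  moves:
    - {"x": 1,"y": 4,"z": 0,"spin": 0}
    - {"x": 2.1,"y": 7,"z": 0,"spin": 0}
    - {"x": 2.1,"y": 8.3,"z": 0,"spin": 0}
    - {"x": 2.1,"y": 8.3,"z": 0,"spin": 0}
    - {"x": 2.1,"y": 8.3,"z": 1,"spin": 0}

```text
t: 17.77
ee_pos: [0.4543, 0.2808, 0.1283]
tool_rot: [0.002, 3.141, -0.0]
force: [0.9, -0.7, -2.2]
finger_gap: 0.0528
finger_force: 42.8
```

Request:
jog_arm:
  moves:
    - {"x": 0,"y": 0,"z": 2,"spin": 0}
    - {"x": 0,"y": 0,"z": 4,"spin": 0}
    - {"x": 0,"y": 0,"z": 6,"spin": 0}
    - {"x": 0,"y": 0,"z": 6.8,"spin": 0}
    - {"x": 0,"y": 0,"z": 6.8,"spin": 0}

```text
t: 18.4
ee_pos: [0.4537, 0.2815, 0.06]
tool_rot: [-0.001, -3.141, 0.0]
force: [0.4, 0.1, -2.5]
finger_gap: 0.0526
finger_force: 43.0
```

Request:
jog_arm:
  moves:
    - {"x": 0,"y": 0,"z": 0.08,"spin": 0}
    - {"x": 0,"y": 0,"z": 0.15,"spin": 0}
    - {"x": 0,"y": 0,"z": 0.15,"spin": 0}

```text
t: 18.77
ee_pos: [0.4537, 0.2818, 0.0589]
tool_rot: [0.0, 3.141, -0.0]
force: [0.2, 0.3, -2.1]
finger_gap: 0.0527
finger_force: 43.1
```

Request:
jog_arm:
  moves:
    - {"x": 0,"y": 0,"z": 0.07,"spin": 0}
    - {"x": 0,"y": 0,"z": 0.12,"spin": 0}
    - {"x": 0,"y": 0,"z": 0.12,"spin": 0}

```text
t: 19.15
ee_pos: [0.4537, 0.2819, 0.0588]
tool_rot: [-0.0, 3.141, 0.0]
force: [-5.7, -3.0, 25.4]
finger_gap: 0.0527
finger_force: 46.0
```

Request:
jog_arm:
  moves:
    - {"x": 0,"y": 0,"z": -0.1,"spin": 0}
    - {"x": 0,"y": 0,"z": -0.1,"spin": 0}
    - {"x": 0,"y": 0,"z": -0.1,"spin": 0}
    - {"x": 0,"y": 0,"z": -0.1,"spin": 0}
    - {"x": 0,"y": 0,"z": -0.1,"spin": 0}
  jaw: -1

```text
t: 19.77
ee_pos: [0.4536, 0.2819, 0.0585]
tool_rot: [0.0, -3.141, 0.0]
force: [1.0, -0.3, 0.4]
finger_gap: 0.0854
finger_force: 0.0
```

Request:
jog_arm:
  moves:
    - {"x": 0,"y": 0,"z": -3,"spin": 0}
    - {"x": 0,"y": 0,"z": -6,"spin": 0}
    - {"x": 0,"y": 0,"z": -9,"spin": 0}
    - {"x": 0,"y": 0,"z": -10,"spin": 0}
    - {"x": 0,"y": 0,"z": -10,"spin": 0}

```text
t: 20.4
ee_pos: [0.4537, 0.282, 0.1585]
tool_rot: [-0.0, 3.141, 0.0]
force: [-0.6, 0.8, -1.8]
finger_gap: 0.0855
finger_force: 0.0
```

```bash
python3 - <<'E'
from meas import *
t=snap('top','t4'); c=snap('side','s4')
im=t['color'].astype(int)
(cc,rad),ce,a,ct=blob(im.min(2)>160,(278,203)); print('dish',px2w(t,[ce],.027).round(4))
L=im.mean(2)
for q in [(274,226),(243,200),(311,204)]:
    print(q,L[q[1],q[0]],L[q[1]+20,q[0]+12])
cv2.imwrite('pics/t4c.png',np.hstack([cv2.resize(c['color'][60:300,130:410],None,fx=1.4,fy=1.4),cv2.resize(t['color'][120:360,90:370],None,fx=1.4,fy=1.4)])[:,:,::-1])
E
```

```text
dish [[0.5614 0.0135 0.027 ]]
(274, 226) 125.66666666666667 124.66666666666667
(243, 200) 125.66666666666667 121.33333333333333
(311, 204) 124.33333333333333 119.33333333333333
```

View pics/t4c.png

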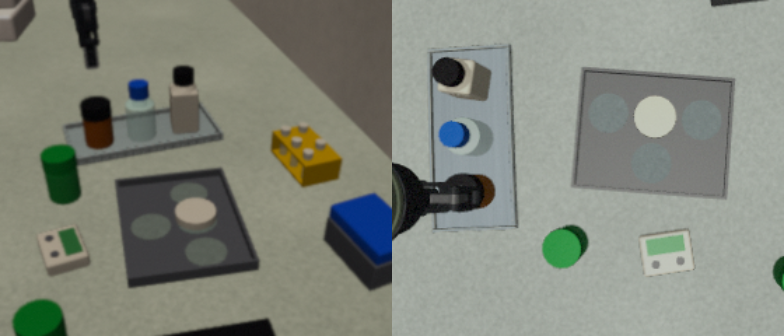

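All three stand upright in the tray and the dish is free at px (655,117). The empty marks show at (608,112), (702,120) and (652,163). Next is the dish.

Request:
jog_arm:
  moves:
    - {"x": -2,"y": -5,"z": 0,"spin": 0}
    - {"x": -4,"y": -10,"z": 0,"spin": 0}
    - {"x": -6,"y": -15,"z": 0,"spin": 0}
    - {"x": -8,"y": -20,"z": 0,"spin": 0}
    - {"x": -10,"y": -25,"z": 0,"spin": 0}

```text
t: 21.12
ee_pos: [0.5538, 0.0303, 0.1576]
tool_rot: [0.0, -3.14, 0.0]
force: [0.5, -0.9, 0.7]
finger_gap: 0.0854
finger_force: 0.0
```

Request:
jog_arm:
  moves:
    - {"x": -0.8,"y": -1.9,"z": 0,"spin": 0}
    - {"x": -0.8,"y": -1.9,"z": 4,"spin": 0}
    - {"x": -0.8,"y": -1.9,"z": 8,"spin": 0}
    - {"x": -0.8,"y": -1.9,"z": 11,"spin": 0}
    - {"x": -0.8,"y": -1.9,"z": 12,"spin": 0}

```text
t: 21.75
ee_pos: [0.5606, 0.0136, 0.0367]
tool_rot: [0.002, -3.139, -0.0]
force: [0.6, -0.1, 0.8]
finger_gap: 0.086
finger_force: 0.0
```

```bash
cat > marks.py <<'E'
from meas import *
t=load('t4'); im=cv2.GaussianBlur(t['color'],(5,5),0).astype(int); d=im[...,2]-im[...,0]
for n,q in [('jar',(275,236)),('sq',(244,200)),('blue',(311,205))]:
    m=np.zeros(d.shape,bool); x,y=q; sub=d[y-24:y+24,x-22:x+22]; th=(np.percentile(sub,80)+np.percentile(sub,15))/2; m[y-24:y+24,x-22:x+22]=(sub>th)
    m=cv2.morphologyEx(m.astype(np.uint8),cv2.MORPH_OPEN,np.ones((5,5)))
    (cc,rad),ce,a,ct=blob(m,q); print(n,ce.round(1),px2w(t,[ce,cc],.005).round(4).tolist(),round(2*np.sqrt(a/np.pi)/K(t)[0,0]*.872,4))
E
python3 marks.py
```

```text
jar [274.8 236.1] [[0.494, 0.02, 0.005], [0.4942, 0.02, 0.005]] 0.0596
sq [244.3 200.2] [[0.5699, 0.0838, 0.005], [0.5698, 0.0836, 0.005]] 0.0589
blue [310.7 205.3] [[0.5578, -0.0557, 0.005], [0.5579, -0.0558, 0.005]] 0.0593
```

Request:
jog_arm:
  moves:
    - {"x": 0,"y": 0,"z": 1.5,"spin": 0}
    - {"x": 0,"y": 0,"z": 2.6,"spin": 0}
    - {"x": 0,"y": 0,"z": 3.0,"spin": 0}
    - {"x": 0,"y": 0,"z": 3.0,"spin": 0}
  newtons: 30

```text
t: 22.25
ee_pos: [0.5617, 0.0129, 0.0087]
tool_rot: [-0.0, 3.142, -0.0]
force: [0.6, -0.3, 0.1]
finger_gap: 0.0855
finger_force: 0.0
```

Request:
jog_arm:
  moves:
    - {"x": 0,"y": 0,"z": 0,"spin": 0}
    - {"x": 0,"y": 0,"z": 0,"spin": 0}
    - {"x": 0,"y": 0,"z": 0,"spin": 0}
    - {"x": 0,"y": 0,"z": 0,"spin": 0}
    - {"x": 0,"y": 0,"z": 0,"spin": 0}
  jaw: 1

```text
t: 22.88
ee_pos: [0.5619, 0.013, 0.0092]
tool_rot: [-0.0, 3.141, -0.0]
force: [-0.3, -0.8, 6.6]
finger_gap: 0.0609
finger_force: 31.1
```

Request:
jog_arm:
  moves:
    - {"x": 0,"y": 0,"z": -1,"spin": 0}
    - {"x": 0,"y": 0,"z": -3,"spin": 0}
    - {"x": 0,"y": 0,"z": -6,"spin": 0}
    - {"x": 0,"y": 0,"z": -9,"spin": 0}
    - {"x": 0,"y": 0,"z": -10,"spin": 0}

```text
t: 23.5
ee_pos: [0.5623, 0.0129, 0.1106]
tool_rot: [-0.0, 3.139, 0.0]
force: [0.4, -0.5, -0.2]
finger_gap: 0.0608
finger_force: 33.0
```

Request:
jog_arm:
  moves:
    - {"x": 0.5,"y": -2,"z": 0,"spin": 0}
    - {"x": 1.5,"y": -6,"z": 0,"spin": 0}
    - {"x": 2.5,"y": -10,"z": 0,"spin": 0}
    - {"x": 3.5,"y": -14,"z": 0,"spin": 0}
    - {"x": 4.5,"y": -18,"z": 0,"spin": 0}

```text
t: 24.12
ee_pos: [0.5161, -0.1683, 0.1083]
tool_rot: [0.0, -3.141, -0.0]
force: [-0.3, 0.2, -0.1]
finger_gap: 0.0609
finger_force: 33.0
```

Request:
jog_arm:
  moves:
    - {"x": 0.8,"y": -4,"z": 0,"spin": 0}
    - {"x": 1.6,"y": -8,"z": 0,"spin": 0}
    - {"x": 1.6,"y": -11,"z": 0,"spin": 0}
    - {"x": 1.6,"y": -11.7,"z": 0,"spin": 0}
    - {"x": 1.6,"y": -11.7,"z": 0,"spin": 0}

```text
t: 24.75
ee_pos: [0.5006, -0.2836, 0.1084]
tool_rot: [0.0, -3.141, -0.001]
force: [0.2, 0.8, -0.2]
finger_gap: 0.0608
finger_force: 33.0
```

Request:
jog_arm:
  moves:
    - {"x": 0,"y": 0,"z": 2,"spin": 0}
    - {"x": 0,"y": 0,"z": 4,"spin": 0}
    - {"x": 0,"y": 0,"z": 5.4,"spin": 0}
    - {"x": 0,"y": 0,"z": 5.8,"spin": 0}
    - {"x": 0,"y": 0,"z": 5.8,"spin": 0}

```text
t: 25.38
ee_pos: [0.5009, -0.2838, 0.0509]
tool_rot: [-0.001, 3.142, -0.0]
force: [-0.2, -0.1, 0.2]
finger_gap: 0.0606
finger_force: 33.0
```

```bash
python3 - <<'E'
from h import *
c=snap('side','s5'); t=snap('top','t5'); s=r.observe(); print(s['ee_pos'],s['force'])
print(w2px(c,[.501,-.2836,.04]),w2px(t,[.501,-.2836,.04]))
cv2.imwrite('pics/s5t5.png',np.hstack([cv2.resize(c['color'][200:420,180:400],None,fx=1.7,fy=1.7),cv2.resize(t['color'][130:350,330:550],None,fx=1.7,fy=1.7)])[:,:,::-1])
E
```

```text
[ 0.50096758 -0.28408066  0.05121777] [ 0.42231626 -0.53837318 -0.47437135]
[[283.95780594 330.95597108]] [[424.14168391 230.7105493 ]]
```

View pics/s5t5.png

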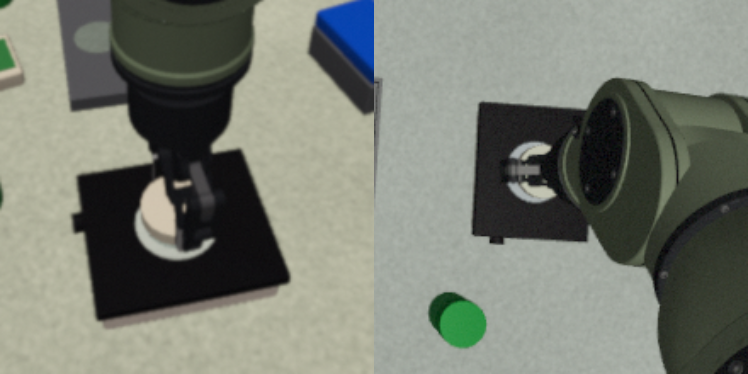

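The dish is level just above the disc, centred at about px (535,170) in the right half. I'll set it down.

Request:
jog_arm:
  moves:
    - {"x": 0,"y": 0,"z": 0.3,"spin": 0}
    - {"x": 0,"y": 0,"z": 0.5,"spin": 0}
    - {"x": 0,"y": 0,"z": 0.62,"spin": 0}
    - {"x": 0,"y": 0,"z": 0.62,"spin": 0}

```text
t: 25.98
ee_pos: [0.5007, -0.2841, 0.0444]
tool_rot: [0.0, -3.142, 0.0]
force: [-0.0, 0.1, -0.3]
finger_gap: 0.0608
finger_force: 33.0
```

Request:
jog_arm:
  moves:
    - {"x": 0,"y": 0,"z": 0.05,"spin": 0}
    - {"x": 0,"y": 0,"z": 0.08,"spin": 0}
    - {"x": 0,"y": 0,"z": 0.08,"spin": 0}

```text
t: 26.35
ee_pos: [0.5008, -0.2841, 0.0442]
tool_rot: [-0.0, 3.141, -0.001]
force: [-3.3, 1.1, 11.8]
finger_gap: 0.0609
finger_force: 34.1
```

Request:
jog_arm:
  moves:
    - {"x": 0,"y": 0,"z": -0.05,"spin": 0}
    - {"x": 0,"y": 0,"z": -0.05,"spin": 0}
    - {"x": 0,"y": 0,"z": -0.05,"spin": 0}
    - {"x": 0,"y": 0,"z": -0.05,"spin": 0}
    - {"x": 0,"y": 0,"z": -0.05,"spin": 0}
  jaw: -1
  newtons: 40

```text
t: 26.98
ee_pos: [0.5007, -0.284, 0.0441]
tool_rot: [0.0, -3.142, 0.0]
force: [-0.5, -0.3, -0.3]
finger_gap: 0.0853
finger_force: 0.0
```

Request:
jog_arm:
  moves:
    - {"x": 0,"y": 0,"z": -2,"spin": 0}
    - {"x": 0,"y": 0,"z": -6,"spin": 0}
    - {"x": 0,"y": 0,"z": -10,"spin": 0}
    - {"x": 0,"y": 0,"z": -12,"spin": 0}
    - {"x": 0,"y": 5,"z": -12,"spin": 0}

```text
t: 27.6
ee_pos: [0.5007, -0.2363, 0.1652]
tool_rot: [0.007, 3.139, -0.004]
force: [1.1, 1.2, -0.5]
finger_gap: 0.0854
finger_force: 0.0
```

Request:
jog_arm:
  moves:
    - {"x": 0,"y": 5,"z": 0,"spin": 0}
    - {"x": 0,"y": 10,"z": 0,"spin": 0}
    - {"x": 0,"y": 15,"z": 0,"spin": 0}
    - {"x": 1,"y": 20,"z": 0,"spin": 0}
    - {"x": 2,"y": 25,"z": 0,"spin": 0}

```text
t: 28.22
ee_pos: [0.4803, 0.0175, 0.1642]
tool_rot: [-0.0, 3.141, 0.0]
force: [1.6, 0.4, -0.4]
finger_gap: 0.085
finger_force: 0.0
```

Request:
jog_arm:
  moves:
    - {"x": 0,"y": 5,"z": 0,"spin": 0}
    - {"x": 1,"y": 10,"z": 0,"spin": 0}
    - {"x": 2,"y": 15,"z": 0,"spin": 0}
    - {"x": 2.6,"y": 20,"z": 0,"spin": 0}
    - {"x": 2.6,"y": 24,"z": 0,"spin": 0}

```text
t: 28.85
ee_pos: [0.4539, 0.2581, 0.1642]
tool_rot: [0.002, -3.142, -0.0]
force: [0.4, -1.1, 0.1]
finger_gap: 0.0853
finger_force: 0.0
```

```bash
python3 - <<'E'
from meas import *
t=snap('top','t6'); im=t['color'].astype(int)
print(r.observe()['ee_pos'])
(cc,rad),ce,a,ct=blob((im.min(2)>110)&(im[...,2]<im[...,0]),(424,231)); print(ce,a,px2w(t,[ce],.062).round(4),2*np.sqrt(a/np.pi)/K(t)[0,0]*.815)
o=t['color'][120:300,90:470]; cv2.imwrite('pics/t6c.png',cv2.resize(o,None,fx=2.1,fy=2.1)[:,:,::-1])
E
```

```text
[0.45330445 0.26326751 0.16417482]
[428.078125   230.88411458] 768 [[ 0.5    -0.2844  0.062 ]] 0.06097596342935579
```

View pics/t6c.png

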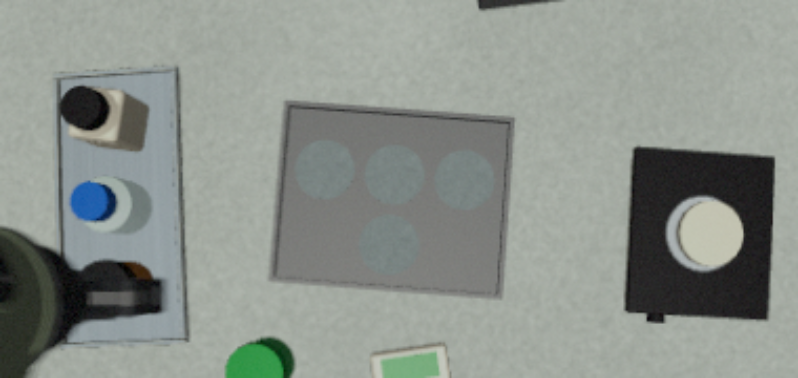

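The dish sits 1 mm from the disc centre, at px (711,233) in this view, and all three containers still stand in the tray. The jar goes back first.

Request:
jog_arm:
  moves:
    - {"x": 0,"y": 1.9,"z": 0,"spin": 0}
    - {"x": 0,"y": 1.9,"z": 3,"spin": 0}
    - {"x": 0,"y": 1.9,"z": 6,"spin": 0}
    - {"x": 0,"y": 1.9,"z": 9,"spin": 0}
    - {"x": 0,"y": 1.9,"z": 10.6,"spin": 0}

```text
t: 29.52
ee_pos: [0.4545, 0.2746, 0.0569]
tool_rot: [-0.001, -3.141, 0.001]
force: [1.0, -0.2, 0.1]
finger_gap: 0.085
finger_force: 0.0
```

Request:
jog_arm:
  moves:
    - {"x": 0,"y": 0,"z": 0,"spin": 0}

```text
t: 29.65
ee_pos: [0.4545, 0.2747, 0.0577]
tool_rot: [-0.0, -3.141, 0.001]
force: [-0.3, 0.3, 0.5]
finger_gap: 0.0854
finger_force: 0.0
```

Request:
jog_arm:
  moves:
    - {"x": 0,"y": 0,"z": 0,"spin": 0}
    - {"x": 0,"y": 0,"z": 0,"spin": 0}
    - {"x": 0,"y": 0,"z": 0,"spin": 0}
    - {"x": 0,"y": 0,"z": 0,"spin": 0}
    - {"x": 0,"y": 0,"z": 0,"spin": 0}
  jaw: 1

```text
t: 30.28
ee_pos: [0.4553, 0.2755, 0.0593]
tool_rot: [-0.0, 3.14, 0.002]
force: [1.2, 1.7, 9.8]
finger_gap: 0.0533
finger_force: 39.9
```

Request:
jog_arm:
  moves:
    - {"x": 0,"y": 0,"z": -1,"spin": 0}
    - {"x": 0,"y": 0,"z": -3,"spin": 0}
    - {"x": 0,"y": 0,"z": -5,"spin": 0}
    - {"x": 0,"y": 0,"z": -7,"spin": 0}
    - {"x": 0,"y": 0,"z": -8,"spin": 0}

```text
t: 30.9
ee_pos: [0.4548, 0.2749, 0.1395]
tool_rot: [-0.0, 3.141, 0.001]
force: [0.0, 0.7, -2.2]
finger_gap: 0.0537
finger_force: 42.7
```

Request:
jog_arm:
  moves:
    - {"x": -1,"y": -2,"z": 0,"spin": 0}
    - {"x": -2,"y": -6,"z": 0,"spin": 0}
    - {"x": -3,"y": -10,"z": 0,"spin": 0}
    - {"x": -4,"y": -14,"z": 0,"spin": 0}
    - {"x": -4.1,"y": -18,"z": 0,"spin": 0}

```text
t: 31.52
ee_pos: [0.4959, 0.0934, 0.1381]
tool_rot: [0.0, 3.142, -0.0]
force: [0.9, 0.8, -2.4]
finger_gap: 0.0535
finger_force: 42.8
```

Request:
jog_arm:
  moves:
    - {"x": 0,"y": -3,"z": 0,"spin": 0}
    - {"x": 0,"y": -5.6,"z": 0,"spin": 0}
    - {"x": 0,"y": -7.5,"z": 0,"spin": 0}
    - {"x": 0,"y": -7.5,"z": 0,"spin": 0}
    - {"x": 0,"y": -7.5,"z": 0,"spin": 0}

```text
t: 32.15
ee_pos: [0.4956, 0.0207, 0.1382]
tool_rot: [0.001, -3.142, -0.001]
force: [0.5, 0.2, -2.1]
finger_gap: 0.0536
finger_force: 42.9
```

Request:
jog_arm:
  moves:
    - {"x": 0,"y": 0,"z": 2.5,"spin": 0}
    - {"x": 0,"y": 0,"z": 5,"spin": 0}
    - {"x": 0,"y": 0,"z": 7,"spin": 0}
    - {"x": 0,"y": 0,"z": 7.7,"spin": 0}
    - {"x": 0,"y": 0,"z": 7.8,"spin": 0}

```text
t: 32.78
ee_pos: [0.4957, 0.0204, 0.0602]
tool_rot: [0.001, -3.141, 0.0]
force: [0.3, 0.1, -2.0]
finger_gap: 0.0535
finger_force: 42.9
```

Request:
jog_arm:
  moves:
    - {"x": 0,"y": 0,"z": 0.06,"spin": 0}
    - {"x": 0,"y": 0,"z": 0.12,"spin": 0}
    - {"x": 0,"y": 0,"z": 0.12,"spin": 0}

```text
t: 33.15
ee_pos: [0.496, 0.02, 0.0594]
tool_rot: [-0.0, 3.141, 0.0]
force: [0.4, 0.2, 4.1]
finger_gap: 0.0531
finger_force: 43.2
```

Request:
jog_arm:
  moves:
    - {"x": 0,"y": 0,"z": 0,"spin": 0}
    - {"x": 0,"y": 0,"z": 0,"spin": 0}
    - {"x": 0,"y": 0,"z": 0,"spin": 0}
    - {"x": 0,"y": 0,"z": 0,"spin": 0}
    - {"x": 0,"y": 0,"z": 0,"spin": 0}
  jaw: -1

```text
t: 33.78
ee_pos: [0.4957, 0.0199, 0.0589]
tool_rot: [-0.0, 3.142, -0.0]
force: [-0.1, -0.4, -0.4]
finger_gap: 0.0852
finger_force: 0.0
```

Request:
jog_arm:
  moves:
    - {"x": 0,"y": 0,"z": -3,"spin": 0}
    - {"x": 0,"y": 0,"z": -7,"spin": 0}
    - {"x": 0,"y": 0,"z": -11,"spin": 0}
    - {"x": -1,"y": 4,"z": -11,"spin": 0}
    - {"x": -2,"y": 9,"z": -11,"spin": 0}

```text
t: 34.4
ee_pos: [0.5162, 0.1102, 0.1694]
tool_rot: [0.003, 3.141, -0.0]
force: [0.7, 0.7, 0.3]
finger_gap: 0.0855
finger_force: 0.0
```

Request:
jog_arm:
  moves:
    - {"x": -1,"y": 5,"z": 0,"spin": 0}
    - {"x": -1.8,"y": 10,"z": 0,"spin": 0}
    - {"x": -1.8,"y": 15,"z": 0,"spin": 0}
    - {"x": -1.8,"y": 17.7,"z": 0,"spin": 0}
    - {"x": -1.8,"y": 17.7,"z": 0,"spin": 0}

```text
t: 35.02
ee_pos: [0.5328, 0.289, 0.1685]
tool_rot: [0.005, -3.141, -0.001]
force: [0.2, -0.1, -0.1]
finger_gap: 0.0852
finger_force: 0.0
```

```bash
python3 - <<'E'
from meas import *
t=snap('top','t7'); print(r.observe()['ee_pos'])
g=cv2.GaussianBlur(t['color'],(3,3),0).max(2); m=np.zeros_like(g,bool); m[216:256,254:294]=g[216:256,254:294]<70
(cc,rad),ce,a,ct=blob(m,(274,235)); print('jar',ce.round(1),a,px2w(t,[ce],.087).round(4))
E
```

```text
[0.53331277 0.28722157 0.16860825]
jar [270.5 235.4] 593 [[0.4941 0.0252 0.087 ]]
```

Request:
jog_arm:
  moves:
    - {"x": 0,"y": 0,"z": 3,"spin": 0}
    - {"x": 0,"y": 0,"z": 6,"spin": 0}
    - {"x": 0,"y": 0,"z": 8.6,"spin": 0}
    - {"x": 0,"y": 0,"z": 8.6,"spin": 0}
    - {"x": 0,"y": 0,"z": 8.6,"spin": 0}

```text
t: 35.7
ee_pos: [0.5342, 0.2866, 0.084]
tool_rot: [0.001, 3.141, 0.0]
force: [0.7, -0.4, 0.8]
finger_gap: 0.0851
finger_force: 0.0
```

Request:
jog_arm:
  moves:
    - {"x": 0,"y": 0,"z": 0,"spin": 0}
    - {"x": 0,"y": 0,"z": 0,"spin": 0}
    - {"x": 0,"y": 0,"z": 0,"spin": 0}
    - {"x": 0,"y": 0,"z": 0,"spin": 0}
    - {"x": 0,"y": 0,"z": 0,"spin": 0}
  jaw: 1

```text
t: 36.33
ee_pos: [0.5338, 0.287, 0.0834]
tool_rot: [-0.0, 3.141, 0.0]
force: [-0.8, -0.8, 6.2]
finger_gap: 0.0348
finger_force: 39.4
```

Request:
jog_arm:
  moves:
    - {"x": 0,"y": 0,"z": -1,"spin": 0}
    - {"x": 0,"y": 0,"z": -3.5,"spin": 0}
    - {"x": 0,"y": 0,"z": -6.5,"spin": 0}
    - {"x": 0,"y": 0,"z": -9,"spin": 0}
    - {"x": 0,"y": 0,"z": -10,"spin": 0}

```text
t: 36.95
ee_pos: [0.5339, 0.2871, 0.1844]
tool_rot: [-0.0, 3.14, 0.001]
force: [-0.0, -0.2, -2.2]
finger_gap: 0.035
finger_force: 40.3
```

Request:
jog_arm:
  moves:
    - {"x": -0.5,"y": -2,"z": 0,"spin": 0}
    - {"x": -1,"y": -6,"z": 0,"spin": 0}
    - {"x": -1.5,"y": -10,"z": 0,"spin": 0}
    - {"x": -2,"y": -14,"z": 0,"spin": 0}
    - {"x": -2.3,"y": -18,"z": 0,"spin": 0}

```text
t: 37.58
ee_pos: [0.5564, 0.1045, 0.1821]
tool_rot: [-0.001, -3.14, 0.001]
force: [1.0, -0.4, -1.7]
finger_gap: 0.0352
finger_force: 40.3
```

Request:
jog_arm:
  moves:
    - {"x": 0,"y": -4,"z": 0,"spin": 0}
    - {"x": 0,"y": -8,"z": 0,"spin": 0}
    - {"x": 0,"y": -12,"z": 0,"spin": 0}
    - {"x": 0,"y": -15,"z": 0,"spin": 0}
    - {"x": 0,"y": -16.3,"z": 0,"spin": 0}

```text
t: 38.2
ee_pos: [0.556, -0.0585, 0.1822]
tool_rot: [-0.004, -3.14, 0.001]
force: [1.3, 0.0, -2.1]
finger_gap: 0.0351
finger_force: 40.3
```

Request:
jog_arm:
  moves:
    - {"x": 0,"y": 0,"z": 0,"spin": 0}
    - {"x": 0,"y": 0,"z": 3,"spin": 0}
    - {"x": 0,"y": 0,"z": 6,"spin": 0}
    - {"x": 0,"y": 0,"z": 9,"spin": 0}
    - {"x": 0,"y": 0,"z": 9.8,"spin": 0}

```text
t: 38.83
ee_pos: [0.556, -0.0547, 0.0836]
tool_rot: [0.003, -3.139, -0.001]
force: [-0.2, 0.0, -0.3]
finger_gap: 0.0352
finger_force: 40.4
```

Request:
jog_arm:
  moves:
    - {"x": 0,"y": 0,"z": 0.05,"spin": 0}
    - {"x": 0,"y": 0,"z": 0.1,"spin": 0}
    - {"x": 0,"y": 0,"z": 0.1,"spin": 0}

```text
t: 39.2
ee_pos: [0.5569, -0.0559, 0.0845]
tool_rot: [-0.001, 3.141, -0.0]
force: [0.5, 0.2, -1.8]
finger_gap: 0.0349
finger_force: 40.4
```

Request:
jog_arm:
  moves:
    - {"x": 0,"y": 0,"z": 0.06,"spin": 0}
    - {"x": 0,"y": 0,"z": 0.13,"spin": 0}
    - {"x": 0,"y": 0,"z": 0.13,"spin": 0}

```text
t: 39.58
ee_pos: [0.557, -0.0561, 0.0834]
tool_rot: [-0.0, 3.141, -0.0]
force: [-2.8, -0.1, 12.6]
finger_gap: 0.035
finger_force: 41.9
```

Contact. I'll release and go to the square bottle at (0.6137, 0.290).

Request:
jog_arm:
  moves:
    - {"x": 0,"y": 0,"z": -0.05,"spin": 0}
    - {"x": 0,"y": 0,"z": -0.05,"spin": 0}
    - {"x": 0,"y": 0,"z": -0.05,"spin": 0}
    - {"x": 0,"y": 0,"z": -0.05,"spin": 0}
    - {"x": 0,"y": 0,"z": -0.05,"spin": 0}
  jaw: -1

```text
t: 40.2
ee_pos: [0.5567, -0.056, 0.0831]
tool_rot: [0.0, -3.142, 0.0]
force: [0.3, -0.9, -0.1]
finger_gap: 0.0855
finger_force: 0.0
```

Request:
jog_arm:
  moves:
    - {"x": 0,"y": 0,"z": -3,"spin": 0}
    - {"x": 0,"y": 0,"z": -6,"spin": 0}
    - {"x": 0,"y": 0,"z": -9,"spin": 0}
    - {"x": -1,"y": 4,"z": -9,"spin": 0}
    - {"x": -2,"y": 9,"z": -9,"spin": 0}

```text
t: 40.83
ee_pos: [0.5771, 0.0342, 0.1735]
tool_rot: [0.003, 3.141, -0.001]
force: [-0.0, -0.4, -0.3]
finger_gap: 0.0855
finger_force: 0.0
```

Request:
jog_arm:
  moves:
    - {"x": -1,"y": 5,"z": 0,"spin": 0}
    - {"x": -2,"y": 10,"z": 0,"spin": 0}
    - {"x": -3,"y": 15,"z": 0,"spin": 0}
    - {"x": -3.7,"y": 20,"z": 0,"spin": 0}
    - {"x": -3.7,"y": 25.6,"z": 0,"spin": 0}

```text
t: 41.45
ee_pos: [0.6139, 0.2911, 0.173]
tool_rot: [0.001, 3.141, -0.001]
force: [1.5, -0.7, 0.5]
finger_gap: 0.0856
finger_force: 0.0
```

Request:
jog_arm:
  moves:
    - {"x": 0,"y": 0,"z": 0,"spin": 0}
    - {"x": 0,"y": 0,"z": 0,"spin": 0}

```text
t: 41.7
ee_pos: [0.6136, 0.2895, 0.1729]
tool_rot: [0.0, -3.141, 0.001]
force: [1.2, -0.7, 0.0]
finger_gap: 0.0856
finger_force: 0.0
```

Request:
jog_arm:
  moves:
    - {"x": 0,"y": 0,"z": 3,"spin": 0}
    - {"x": 0,"y": 0,"z": 6,"spin": 0}
    - {"x": 0,"y": 0,"z": 7.8,"spin": 0}
    - {"x": 0,"y": 0,"z": 7.8,"spin": 0}
    - {"x": 0,"y": 0,"z": 7.8,"spin": 0}

```text
t: 42.32
ee_pos: [0.6142, 0.2899, 0.0963]
tool_rot: [0.0, 3.14, 0.001]
force: [0.8, 0.3, 0.0]
finger_gap: 0.0852
finger_force: 0.0
```

Request:
jog_arm:
  moves:
    - {"x": 0,"y": 0,"z": 0,"spin": 0}
    - {"x": 0,"y": 0,"z": 0,"spin": 0}
    - {"x": 0,"y": 0,"z": 0,"spin": 0}
    - {"x": 0,"y": 0,"z": 0,"spin": 0}
    - {"x": 0,"y": 0,"z": 0,"spin": 0}
  jaw: 1

```text
t: 42.95
ee_pos: [0.6138, 0.2902, 0.0955]
tool_rot: [-0.0, 3.141, 0.001]
force: [-1.3, 0.8, 6.3]
finger_gap: 0.037
finger_force: 39.8
```

Request:
jog_arm:
  moves:
    - {"x": 0,"y": 0,"z": -1,"spin": 0}
    - {"x": 0,"y": 0,"z": -3,"spin": 0}
    - {"x": 0,"y": 0,"z": -5,"spin": 0}
    - {"x": 0,"y": 0,"z": -6,"spin": 0}
    - {"x": 0,"y": 0,"z": -6,"spin": 0}

```text
t: 43.58
ee_pos: [0.6137, 0.29, 0.1555]
tool_rot: [-0.0, 3.141, 0.0]
force: [0.0, 0.5, -1.9]
finger_gap: 0.0371
finger_force: 40.3
```

Request:
jog_arm:
  moves:
    - {"x": 0.5,"y": -2,"z": 0,"spin": 0}
    - {"x": 1.5,"y": -6,"z": 0,"spin": 0}
    - {"x": 2.5,"y": -10,"z": 0,"spin": 0}
    - {"x": 3.5,"y": -14,"z": 0,"spin": 0}
    - {"x": 4.5,"y": -18,"z": 0,"spin": 0}

```text
t: 44.2
ee_pos: [0.5679, 0.1086, 0.1544]
tool_rot: [0.0, -3.141, 0.001]
force: [0.2, 0.7, -2.0]
finger_gap: 0.0366
finger_force: 40.4
```

Request:
jog_arm:
  moves:
    - {"x": 0.1,"y": -2,"z": 0,"spin": 0}
    - {"x": 0.1,"y": -2.5,"z": 0,"spin": 0}
    - {"x": 0.1,"y": -2.5,"z": 0,"spin": 0}
    - {"x": 0.1,"y": -2.5,"z": 2,"spin": 0}
    - {"x": 0.1,"y": -2.5,"z": 4,"spin": 0}

```text
t: 44.82
ee_pos: [0.5678, 0.0866, 0.1144]
tool_rot: [-0.003, 3.141, 0.001]
force: [-0.1, 0.3, -1.4]
finger_gap: 0.0368
finger_force: 40.5
```

Request:
jog_arm:
  moves:
    - {"x": 0,"y": 0,"z": 1.4,"spin": 0}
    - {"x": 0,"y": 0,"z": 1.9,"spin": 0}
    - {"x": 0,"y": 0,"z": 1.9,"spin": 0}
    - {"x": 0,"y": 0,"z": 1.9,"spin": 0}

```text
t: 45.32
ee_pos: [0.5678, 0.0852, 0.0965]
tool_rot: [-0.001, 3.141, 0.0]
force: [-0.1, -0.4, -1.5]
finger_gap: 0.0368
finger_force: 40.4
```

Request:
jog_arm:
  moves:
    - {"x": 0,"y": 0,"z": 0.07,"spin": 0}
    - {"x": 0,"y": 0,"z": 0.14,"spin": 0}
    - {"x": 0,"y": 0,"z": 0.14,"spin": 0}

```text
t: 45.7
ee_pos: [0.568, 0.0851, 0.0954]
tool_rot: [-0.0, 3.14, 0.0]
force: [-1.8, 0.6, 9.8]
finger_gap: 0.0369
finger_force: 41.4
```

Request:
jog_arm:
  moves:
    - {"x": 0,"y": 0,"z": -0.05,"spin": 0}
    - {"x": 0,"y": 0,"z": -0.05,"spin": 0}
    - {"x": 0,"y": 0,"z": -0.05,"spin": 0}
    - {"x": 0,"y": 0,"z": -0.05,"spin": 0}
    - {"x": 0,"y": 0,"z": -0.05,"spin": 0}
  jaw: -1

```text
t: 46.32
ee_pos: [0.5676, 0.085, 0.0952]
tool_rot: [0.0, -3.141, 0.0]
force: [-0.6, -0.4, 0.2]
finger_gap: 0.0851
finger_force: 0.0
```

Request:
jog_arm:
  moves:
    - {"x": 0,"y": 0,"z": -3,"spin": 0}
    - {"x": 0,"y": 0,"z": -6,"spin": 0}
    - {"x": 0,"y": 0,"z": -9,"spin": 0}
    - {"x": 1,"y": 4,"z": -9,"spin": 0}
    - {"x": 2,"y": 9,"z": -9,"spin": 0}

```text
t: 46.95
ee_pos: [0.5476, 0.1753, 0.1855]
tool_rot: [0.003, 3.141, -0.0]
force: [0.3, 0.3, -0.4]
finger_gap: 0.0855
finger_force: 0.0
```

Request:
jog_arm:
  moves:
    - {"x": 1,"y": 4,"z": 0,"spin": 0}
    - {"x": 2,"y": 8,"z": 0,"spin": 0}
    - {"x": 3,"y": 11,"z": 0,"spin": 0}
    - {"x": 3,"y": 11,"z": 0,"spin": 0}

```text
t: 47.45
ee_pos: [0.5164, 0.2874, 0.1851]
tool_rot: [0.006, -3.141, -0.001]
force: [0.2, -1.0, -0.2]
finger_gap: 0.0854
finger_force: 0.0
```

```bash
python3 - <<'E'
from meas import *
t=snap('top','t8'); c=snap('side','s8'); print(r.observe()['ee_pos'])
im=t['color'].astype(int); g=cv2.GaussianBlur(t['color'],(3,3),0).max(2)
for n,q,h,z in [('jar',(272,235),20,.087),('sq',(237,194),14,.125)]:
    x,y=q; m=np.zeros_like(g,bool); s=np.s_[y-h:y+h,x-h:x+h]; m[s]=g[s]<65
    (cc,rad),ce,a,ct=blob(m,q); print(n,ce.round(1),a,px2w(t,[ce],z).round(4))
(cc,rad),ce,a,ct=blob((im[...,2]>150)&(im[...,0]<80),(315,203)); print('blue',px2w(t,[ce],.111).round(4))
(cc,rad),ce,a,ct=blob((im.min(2)>110)&(im[...,2]<im[...,0]),(428,231)); print('dish',a,px2w(t,[ce],.062).round(4))
cv2.imwrite('pics/s8t8.png',np.hstack([cv2.resize(c['color'][60:400,130:410],None,fx=1.4,fy=1.4),cv2.resize(t['color'][60:400,190:470],None,fx=1.4,fy=1.4)])[:,:,::-1])
E
```

```text
[0.5177717  0.28448915 0.18510703]
jar [270.7 235.3] 578 [[0.4942 0.0248 0.087 ]]
sq [237.  193.8] 328 [[0.5694 0.0841 0.125 ]]
blue [[ 0.5558 -0.0573  0.111 ]]
dish 765 [[ 0.5001 -0.2844  0.062 ]]
```

View pics/s8t8.png

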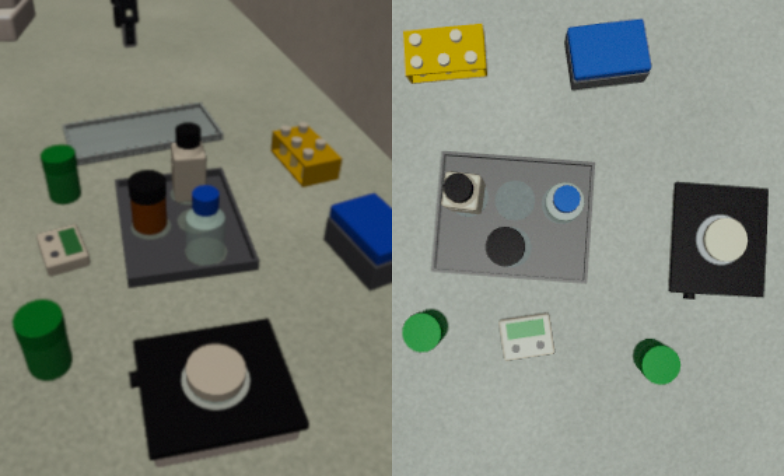

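The dish is centred and everything is upright, with the blue and square bottles within 2 mm of their marks. The jar, at px (505,246), stands 5 mm off its mark in y, so I'll regrip it centred and shift it.

Request:
jog_arm:
  moves:
    - {"x": 0.5,"y": -5,"z": 0,"spin": 0}
    - {"x": 1,"y": -10,"z": 0,"spin": 0}
    - {"x": 1.5,"y": -15,"z": 0,"spin": 0}
    - {"x": 2,"y": -20,"z": 0,"spin": 0}
    - {"x": 2.3,"y": -25,"z": 0,"spin": 0}

```text
t: 48.18
ee_pos: [0.4943, 0.0322, 0.1854]
tool_rot: [0.002, 3.141, -0.001]
force: [0.6, 0.7, 0.4]
finger_gap: 0.0855
finger_force: 0.0
```

Request:
jog_arm:
  moves:
    - {"x": 0,"y": -1,"z": 0,"spin": 0}
    - {"x": 0,"y": -1,"z": 0,"spin": 0}
    - {"x": 0,"y": -1,"z": 0,"spin": 0}

```text
t: 48.55
ee_pos: [0.4948, 0.0259, 0.1852]
tool_rot: [-0.002, 3.141, 0.001]
force: [0.4, -0.1, 0.4]
finger_gap: 0.0853
finger_force: 0.0
```

Request:
jog_arm:
  moves:
    - {"x": 0,"y": -0.1,"z": 4,"spin": 0}
    - {"x": 0,"y": -0.1,"z": 8,"spin": 0}
    - {"x": 0,"y": -0.1,"z": 11,"spin": 0}
    - {"x": 0,"y": -0.1,"z": 12.7,"spin": 0}
    - {"x": 0,"y": -0.1,"z": 12.7,"spin": 0}

```text
t: 49.18
ee_pos: [0.4942, 0.025, 0.0574]
tool_rot: [0.003, -3.14, 0.0]
force: [-0.0, 0.0, 1.1]
finger_gap: 0.0854
finger_force: 0.0
```

Request:
jog_arm:
  moves:
    - {"x": 0,"y": 0,"z": 0,"spin": 0}
    - {"x": 0,"y": 0,"z": 0,"spin": 0}
    - {"x": 0,"y": 0,"z": 0,"spin": 0}
    - {"x": 0,"y": 0,"z": 0,"spin": 0}
    - {"x": 0,"y": 0,"z": 0,"spin": 0}
  jaw: 1

```text
t: 49.8
ee_pos: [0.4952, 0.0242, 0.0592]
tool_rot: [-0.0, 3.14, 0.0]
force: [-0.8, 0.6, 8.4]
finger_gap: 0.053
finger_force: 40.1
```

Request:
jog_arm:
  moves:
    - {"x": 0,"y": 0,"z": -0.5,"spin": 0}
    - {"x": 0,"y": 0,"z": -1,"spin": 0}
    - {"x": 0,"y": -0.5,"z": -1,"spin": 0}
    - {"x": 0,"y": -0.5,"z": -1,"spin": 0}
    - {"x": 0,"y": -0.5,"z": -1,"spin": 0}

```text
t: 50.42
ee_pos: [0.4946, 0.0189, 0.0681]
tool_rot: [0.0, -3.141, 0.0]
force: [-0.4, 0.6, -2.6]
finger_gap: 0.0527
finger_force: 42.3
```

Request:
jog_arm:
  moves:
    - {"x": 0,"y": 0,"z": 0.6,"spin": 0}
    - {"x": 0,"y": 0,"z": 0.9,"spin": 0}
    - {"x": 0,"y": 0,"z": 0.9,"spin": 0}

```text
t: 50.8
ee_pos: [0.4946, 0.0193, 0.059]
tool_rot: [0.001, -3.141, -0.0]
force: [-0.7, 0.1, -0.9]
finger_gap: 0.0532
finger_force: 42.0
```

Request:
jog_arm:
  moves:
    - {"x": 0,"y": 0,"z": 0.04,"spin": 0}
    - {"x": 0,"y": 0,"z": 0.08,"spin": 0}
    - {"x": 0,"y": 0,"z": 0.08,"spin": 0}

```text
t: 51.18
ee_pos: [0.4949, 0.0193, 0.0588]
tool_rot: [-0.001, 3.141, 0.0]
force: [-2.7, 3.2, 13.9]
finger_gap: 0.0528
finger_force: 43.4
```

Request:
jog_arm:
  moves:
    - {"x": 0,"y": 0,"z": -0.05,"spin": 0}
    - {"x": 0,"y": 0,"z": -0.05,"spin": 0}
    - {"x": 0,"y": 0,"z": -0.05,"spin": 0}
    - {"x": 0,"y": 0,"z": -0.05,"spin": 0}
    - {"x": 0,"y": 0,"z": -0.05,"spin": 0}
  jaw: -1

```text
t: 51.8
ee_pos: [0.4946, 0.0189, 0.0589]
tool_rot: [0.0, -3.142, 0.0]
force: [0.1, 0.2, -0.5]
finger_gap: 0.0855
finger_force: 0.0
```

Request:
jog_arm:
  moves:
    - {"x": 0,"y": 0,"z": -4,"spin": 0}
    - {"x": 0,"y": 0,"z": -8,"spin": 0}
    - {"x": 0,"y": 0,"z": -12,"spin": 0}
    - {"x": 0,"y": 4,"z": -13,"spin": 0}
    - {"x": 0,"y": 9,"z": -13,"spin": 0}

```text
t: 52.42
ee_pos: [0.4951, 0.1094, 0.1899]
tool_rot: [0.003, 3.14, 0.0]
force: [0.1, 0.4, -0.7]
finger_gap: 0.0854
finger_force: 0.0
```

Request:
jog_arm:
  moves:
    - {"x": 0,"y": 5,"z": 0,"spin": 0}
    - {"x": 0,"y": 10,"z": 0,"spin": 0}
    - {"x": 0,"y": 15,"z": 0,"spin": 0}
    - {"x": 0,"y": 17,"z": 0,"spin": 0}
    - {"x": 0,"y": 17,"z": 0,"spin": 0}

```text
t: 53.05
ee_pos: [0.4943, 0.2796, 0.1886]
tool_rot: [0.003, -3.141, 0.0]
force: [-0.3, -0.5, -0.2]
finger_gap: 0.0854
finger_force: 0.0
```

```bash
python3 - <<'E'
from meas import *
t=snap('top','t9'); c=snap('side','s9'); print(r.observe()['ee_pos'])
im=t['color'].astype(int); g=cv2.GaussianBlur(t['color'],(3,3),0).max(2)
for n,q,h,z in [('jar',(272,235),20,.087),('sq',(237,194),14,.125)]:
    x,y=q; m=np.zeros_like(g,bool); s=np.s_[y-h:y+h,x-h:x+h]; m[s]=g[s]<65
    (cc,rad),ce,a,ct=blob(m,q); print(n,ce.round(1),a,px2w(t,[ce],z).round(4))
(cc,rad),ce,a,ct=blob((im[...,2]>150)&(im[...,0]<80),(315,203)); print('blue',px2w(t,[ce],.111).round(4))
(cc,rad),ce,a,ct=blob((im.min(2)>110)&(im[...,2]<im[...,0]),(428,231)); print('dish',a,px2w(t,[ce],.062).round(4))
cv2.imwrite('pics/s9t9.png',np.hstack([cv2.resize(c['color'][60:400,130:410],None,fx=1.4,fy=1.4),cv2.resize(t['color'][60:400,190:470],None,fx=1.4,fy=1.4)])[:,:,::-1])
E
```

```text
[0.49490525 0.27756065 0.18881697]
jar [273.6 235.6] 576 [[0.4937 0.0193 0.087 ]]
sq [237.  193.8] 328 [[0.5694 0.0841 0.125 ]]
blue [[ 0.5558 -0.0573  0.111 ]]
dish 764 [[ 0.5    -0.2845  0.062 ]]
```

View pics/s9t9.png

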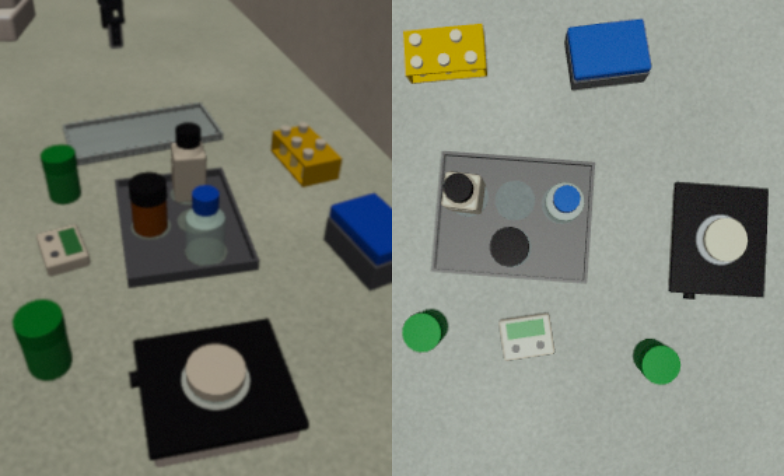

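All three are upright on their own spots, with the jar now at px (509,246). The dish is centred on the disc and the bystanders haven't moved, so I'm handing in.

```bash
python3 -c "
from station import order
print(order.hand_in())"
```

```text
the job is handed in; nothing more can be done
None
```

I handed the job in at about 53 s: the dish is level and centred on the warming disc, and both bottles and the jar are upright on their original caddy spots, each within about 3 mm by camera, after one re-placing of the jar; the hand-in returned no verdict.

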